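# Snap the split clip onto the spindle groove with the fork tool

### The job

Pick up the red-handled fork tool by its handle and use it (not your fingers) to push the yellow split clip along the deck of the blue fixture, mouth first, onto the brass groove of the upright spindle until it snaps in. Then, with the fork still on the seated clip, press it home with 10 to 20 newtons for half a second, never pushing on the clip with more than 25 newtons at any time. Finally stand the fork tool upright on the bench top, clear of the fixture, leaving the clip on the spindle and the abrasive roll and the loose wooden blocks where they are.

Things in the scene. Friction and masses are not known exactly. Their poses are not given: they have to be found in the camera images.
- fork: Fork tool, upright on the bench: steel plate 6 mm thick, 50 mm wide, red upright handle, 0.2 kg. Origin: underside of the plate below the handle's axis; +x ahead to the fork, +z up. Plate from x = -22 to +38 mm; low foot 34 x 28 mm up to z = 14 mm; handle 28 mm (x) by 22 mm (y), z = 14 to 68 mm.
- fork_grip (a point): Point on the handle's axis, 48 mm above the tool's underside: a good height to grip, across the handle's 22 mm (the tool's y). Turned like the fork.
- fork_push (a point): Middle of the fork's flat push face, 38 mm ahead (+x) of the handle's axis, 3 mm above the tool's underside. Beside it two flared prongs run 10 mm on ahead, 31 mm apart inside at the root and 39 mm at the tips; they guide the clip's back in between them with little over 1 mm play a side. Turned like the fork.
- clip: Yellow split clip lying loose on the fixture's deck, 6 mm thick, 36 mm long (x), 32 mm wide. Origin: on its underside, at the point that sits on the spindle's axis when seated; +x out of its open mouth, towards the spindle, +z up. Its solid back, 28 mm wide, spans x = -20 to -9.3 mm; two sprung arms run ahead to x = +16 mm, with noses 13.6 mm apart that must spring over the 18 mm neck.
- clip_back (a point): Middle of the clip's flat rear face (20 mm behind its origin, 3 mm up), where the fork's push face bears. Pushing the noses over the neck takes about 8 to 14 N; the force then drops to nearly nothing, and 5 to 10 mm farther on it rises again when the clip's back meets the neck (seated; some 0.5 mm of play).
- groove (a point): Nominal centre of the spindle's groove, at deck level, turned like the fixture. The real spindle axis lies up to 5 mm before or behind it along the fixture's x: feel for it. The groove is the brass neck, 18 mm in diameter, 8 mm high, under the spindle's steel head (25 mm in diameter, top 25 mm above deck). In its stiff rubber bush the spindle gives 1 to 3 mm along x when pushed, and comes back.
- fixture: Fixture, fixed to the bench: plywood base 180 (x) by 110 by 12 mm, blue deck 140 by 84 mm on it, its flat top 42 mm above the bench. Origin: centre of its underside; +x the way the clip is pushed, along the white line to the spindle at x = +35 mm (give or take 5 mm), y = 0; +z up. The clip lies 49 to 59 mm before that point, up to 3 mm and 6 degrees off the line.
- abrasive_roll: Dark roll of abrasive cloth, 69 mm in diameter, 50 mm high, standing on the bench; origin at the centre of its underside. To be left where it is.
- block_a: Tapered wooden block, 28 by 51 by 64 mm, standing on the bench left of the fixture; origin at the centre of its underside. To be left where it is.
- block_b: Another tapered wooden block, 28 by 51 by 61 mm, standing on the bench right of the fixture; origin at the centre of its underside. To be left where it is.
- clip_arm_l (a joint): Spread of the clip's left (+y) arm in rad: 0 at rest, about 0.11 while its nose rides over the widest part of the neck, back to 0 once it has snapped in.
- clip_arm_r (a joint): Spread of the clip's right (-y) arm in rad: 0 at rest, about 0.11 while its nose rides over the widest part of the neck, back to 0 once it has snapped in.
Things that resemble listed ones, but are neither listed nor needed, are in the scene too. Leave any orange or turquoise look-alike of the fork alone.

How it is judged (in metres and radians):
On the way, in this order (a step that is already met when the one before it is completed fails the run):
1. the fork tool is lifted off the bench, higher than 30 mm (height (world z) of fork above 0.03 m), for 0.1 s.
2. the clip has snapped into the groove and the fork presses it home with 10 to 20 N (horizontal distance between clip and groove below 0.0085 m and x of clip in the frame of groove above -0.0065 m and contact force between fork and clip between 10 and 20 N and value of joint each of clip_arm_l, clip_arm_r below 0.03 rad), for 0.4 s.
At the end, for the whole second after the job is handed in: The clip is snapped in: flat at deck level (within 4 mm), within 6.5 mm of the nominal groove centre, both arms sprung shut (under 0.03 rad). The fork tool stands upright (within 0.15 rad) and still on the bench top (underside within 8 mm of it), not touching the fixture (horizontal distance between clip and groove below 0.0065 m and z of clip in the frame of groove between -0.004 and 0.004 m and angle between clip's own z axis and vertical below 0.2 rad and height (world z) of fork between -0.008 and 0.008 m and angle between fork's own z axis and vertical below 0.15 rad and linear speed of fork below 0.02 m/s and contact force between fork and fixture below 0.1 N and value of joint each of clip_arm_l, clip_arm_r below 0.03 rad).
It fails at once if the fork pushes on the clip with more than 25 N (contact force between fork and clip above 25 N).
It fails at once if fingers or arm touch the clip (contact force between any of the fingers, the arm and clip above 0.5 N).
It fails at once if the abrasive roll or a loose block is shifted by more than 20 mm (distance of any of abrasive_roll, block_a, block_b from where it was at the start of the episode above 0.02 m).
It also fails if it takes over 72 s, if anything falls off the work surface, if the arm or the gripper's body presses on something with over 40 N, if the wrist force passes 120 N, or if a joint passes its speed limit or range.

### The arm

A 6-joint arm with a two-finger parallel gripper is mounted at the origin on a cart in front of the work surface, level with it; the furniture and walls round the work are solid. World frame = base frame: x ahead of the robot, y to its left, z up, the work surface at z = 0. Lengths are in m, angles in degrees, forces in N, time in s.
With the tool pointing down it reaches from about 0.325 to 0.775 m from the base axis. Payload 5.5 kg.
Tool frame: the origin (TCP) lies at the centre of the arm's flange, where the gripper is bolted on; the fingertips stand 182 mm ahead of it and the grasp point (between the pads) lies 163 mm ahead of it; z points along the fingers, y is the line along which they close (so a half turn about z gives the same grasp; the last joint's range is limited). The gripper opens to 88 mm and grips with 3 to 60 N. Pads are 20 mm wide; open, the fingers measure 115 mm over their backs; the gripper's body (75 mm by 178 mm) begins 61 mm behind the grasp point.
Start: joints at [62.412, 5.22, 70.514, -0, 104.267, -3.249], TCP at [0.247, 0.547, 0.405] pointing down, gripper open.
Joint ranges: [-164.24, 164.24], [-49.07, 125.15], [9.68, 141.18], [-86.29, 266.29], [3.28, 154.24], [-151.56, 151.56]. Speed limits (degrees/s): [147.25, 147.25, 172.46, 180, 180, 180].

### API

Orientations are given as [roll, pitch, yaw] about the fixed x, y, z axes, in that order (R = Rz(yaw) Ry(pitch) Rx(roll)).
In Python, from station import r gives the robot as it stands. The module is installed in compiled form; this text tells all that it offers. Calls block until the motion is done:
- r.reach(position, orientation): joint-space move of the TCP to a pose.
- r.servo_line(position, rotation=None, speed=0.15): straight line of the TCP; rotation=None keeps the orientation; speed is the mean speed in m/s.
- r.move_joints(angles): joint-space move.
- r.let_go() and r.grab(squeeze=None): open the fingers fully, or close them until they stop; squeeze is the grip in N (None keeps the last).
- r.wait(seconds).
- r.inverse_kinematics(position, orientation): joint angles nearest the present ones, or None.
- r.sense(): the state.
- r.snapshot(name): name is "scene" or "top" or "wrist"; returns a dict with "frame" (400x640x3 uint8, red, green, blue), "fx", "fy", "cx", "cy" (pixels), "R" (3x3) and "t" (3): a world point X has camera coordinates R X + t. Camera axes: x right, y down, z forward; pixel columns grow to the right and rows downward; lengths in m; the calibration is good to about 2 mm. The wrist camera is an equidistant fisheye: a pixel r from the principal point sees the ray r / f radians off the axis. A picture is of the moment at which its call begins. There is no depth.
A pose or a line that the arm cannot do raises r.IKError and nothing moves.
- r.hand_in(): hands the job in; it is judged then, once.
The state is a dict: "clock": time; "joints": joint angles; "joint_vel": joint speeds; "joint_torque": joint torques, N m; "tcp_pos": TCP position; "orientation": TCP orientation; "contact_force": force on the tool from outside, world axes, zero at the start; "torque": the same for the moment, N m; "opening": finger opening in m; "gripper_force": force on a finger pad.
Only numpy, scipy, OpenCV 4.12 (cv2) and the standard library are available. Lean on these libraries where they do the work, as an engineer would, in place of code of your own. Each camera call takes 0.05 s, during which the arm holds its last target. There are 200 camera calls.

## Working session

There is one attempt and no reset: what is moved stays moved. The work goes in short steps, each a Python script; the robot and the scene stay as the last script left them, time stands still between calls to the robot, and variables do not carry over. Pictures are saved under pics/ and viewed, at most 10 in all, crops included, and the job is handed in when it is done.

```bash
mkdir -p pics; cat > h.py <<'E'
import numpy as np, cv2
from station import r
def snap(n,f):
    s=r.snapshot(n); cv2.imwrite('pics/'+f,cv2.cvtColor(s['frame'],cv2.COLOR_RGB2BGR))
    np.savez('pics/'+f[:-4],**{k:s[k] for k in s}); return s
def unproj(s,u,v,z):
    R=np.array(s['R']);t=np.array(s['t'])
    d=R.T@np.array([(u-s['cx'])/s['fx'],(v-s['cy'])/s['fy'],1.]); c=-R.T@t
    return c+d*(z-c[2])/d[2]
def unproj_w(s,u,v,z):
    R=np.array(s['R']);t=np.array(s['t'])
    a=np.array([(u-s['cx'])/s['fx'],(v-s['cy'])/s['fy']]);th=np.hypot(*a)
    d=np.append(a/max(th,1e-9)*np.sin(th),np.cos(th)); d=R.T@d; c=-R.T@t
    return c+d*(z-c[2])/d[2]
E
python3 - <<'E'
from h import *
for n in('scene','top'):
    s=snap(n,n+'1.png'); print(n,s['fx'],s['cx'],s['cy'],-np.array(s['R']).T@np.array(s['t']))
print(r.sense())
E
```

```text
scene 391.31449954101 321.18428998282445 195.53668270658264 [ 0.19534289 -0.69715146  0.49991579]
top 418.76371009408655 320.7809881238363 195.2597142106281 [ 0.48965342 -0.06816933  0.96541761]
{'clock': 0.1, 'joints': array([ 6.24134294e+01,  5.25941951e+00,  7.05727081e+01, -1.84599212e-03,
        1.04266832e+02, -3.24525446e+00]), 'joint_vel': array([-0.01583613, -0.10951811, -0.21368746,  0.02377819,  0.00370158,
       -0.0390339 ]), 'joint_torque': array([ 2.12501305e-03, -4.47859418e+01, -4.07566774e+01,  6.99379086e-02,
        2.84536678e-02, -6.04839170e-05]), 'tcp_pos': array([0.24730393, 0.54672779, 0.40363554]), 'orientation': array([-1.79901097e+02, -3.81515796e-03,  1.55658227e+02]), 'contact_force': array([0.28945891, 0.65618061, 0.49920683]), 'torque': array([ 0.00548312, -0.04925285,  0.01281616]), 'gripper_force': 0.0, 'opening': 0.08787902310976284}
```

View pics/top1.png

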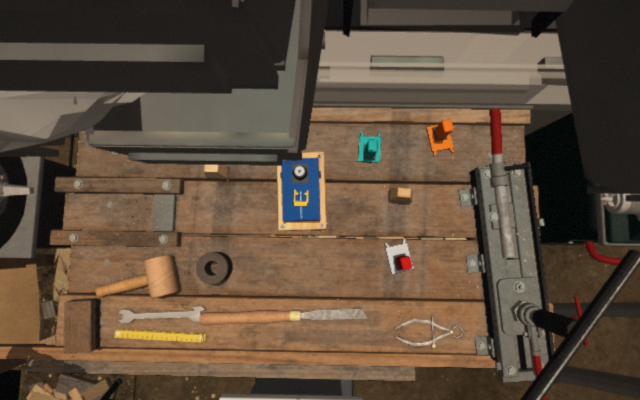

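View pics/scene1.png

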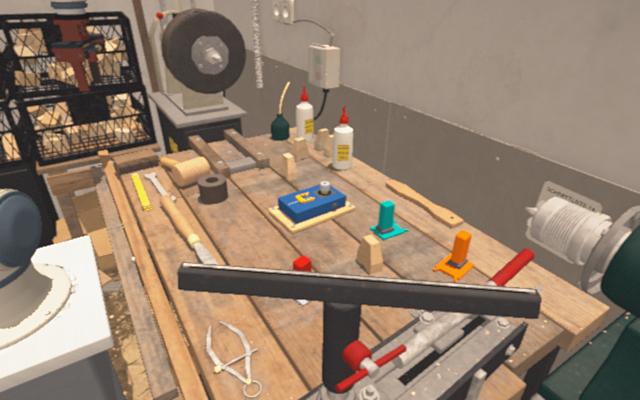

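Top view: fixture at (301,192) with spindle at (300,171), clip at (301,197), red fork at (400,258) with its plate above the handle, roll at (213,267), blocks at (215,172) and (401,195). Up in the picture is presumably +x. I'll enlarge the two work areas.

```bash
python3 - <<'E'
from h import *
s=dict(np.load('pics/top1.npz'))
for n,u,v,z in [('fork handle',404,263,.068),('plate',398,256,.006),('clip',301,197,.048),('spindle',300,171,.067),('roll',213,267,.05),('blkA',215,170,.064),('blkB',401,190,.061),('img up',320,100,0),('img left',100,195,0),('occl edge@.0',200,158,0),('occl edge@.4',200,158,.4)]:
    print(n,unproj(s,u,v,z).round(3))
im=cv2.imread('pics/top1.png')
a=cv2.resize(im[230:290,365:435],None,fx=6,fy=6,interpolation=cv2.INTER_CUBIC)
b=cv2.resize(im[145:235,270:335],None,fx=6,fy=6,interpolation=cv2.INTER_CUBIC)
c=np.zeros((540,810,3),np.uint8);c[:360,:420]=a;c[:540,420:810]=b
cv2.imwrite('pics/crop1.png',c[:,:800])
for p in ([.43,-.26,.11],[.43,-.26,.3],[.5,0,.3]): 
  print(r.inverse_kinematics(p,[180,0,90]),r.inverse_kinematics(p,[180,0,-90]))
E
```

```text
fork handle [ 0.452 -0.237  0.068]
plate [ 0.465 -0.236  0.006]
clip [ 0.591 -0.015  0.048]
spindle [ 0.646 -0.013  0.067]
roll [0.436 0.172 0.05 ]
blkA [0.646 0.173 0.064]
blkB [ 0.608 -0.233  0.061]
img up [ 0.83  -0.053  0.   ]
img left [0.594 0.456 0.   ]
occl edge@.0 [0.685 0.227 0.   ]
occl edge@.4 [0.604 0.105 0.4  ]
[-35.03904608  -0.95416757 107.55257845   0.          73.40158912
 -35.03904608] [-3.50390461e+01 -9.54167570e-01  1.07552578e+02 -2.54444375e-14
  7.34015891e+01  1.44960954e+02]
[-35.03904608  -9.67400019  95.61838325   0.          94.05561694
 -35.03904608] [-3.50390461e+01 -9.67400019e+00  9.56183833e+01 -2.54444375e-14
  9.40556169e+01  1.44960954e+02]
[ -3.89912188 -10.07111667  95.97051612   0.          94.10060055
  -3.89912188] None
```

View pics/crop1.png

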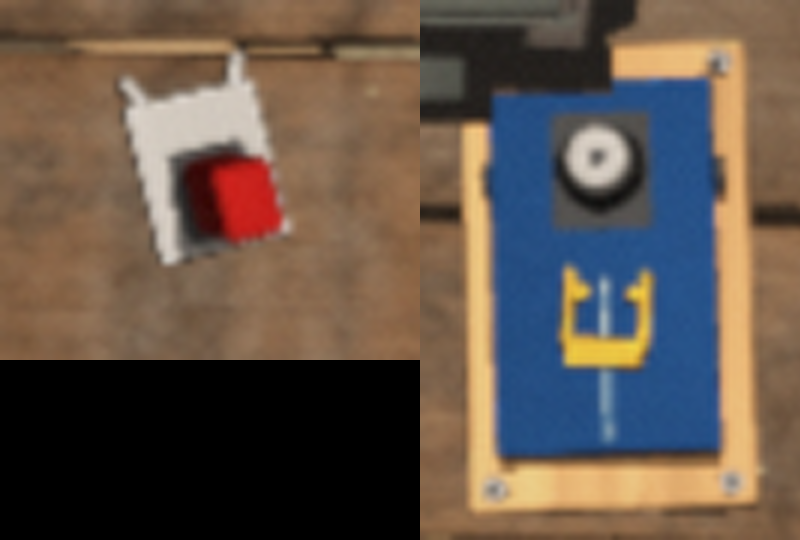

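Crop: red fork, prongs pointing up-left, heading about +13° (prong tips near (127,83) and (237,57) in the crop). Clip opens toward the spindle. Next: the height of the overhead occluder, and refined fork corners and fixture axes.

```bash
python3 - <<'E'
from h import *
s=dict(np.load('pics/top1.npz'));q=dict(np.load('pics/scene1.npz'))
def proj(q,X):
    c=q['R']@X+q['t']; return (q['fx']*c[0]/c[2]+q['cx'],q['fy']*c[1]/c[2]+q['cy'],c[2])
for z in(.2,.3,.4,.5,.6,.7,.8):
    print(z,[ (unproj(s,u,v,z).round(2)[:2],np.round(proj(q,unproj(s,u,v,z))[:2])) for u,v in((308,155),(100,150),(320,60))])
A=lambda x,y:(365+(x+.5)/6-.5,230+(y+.5)/6-.5)
B=lambda x,y:(270+(x-420+.5)/6-.5,145+(y+.5)/6-.5)
F=lambda p,z:unproj(s,*p,z)[:2]
tl,tr=F(A(127,83),.006),F(A(237,57),.006); bl,br=F(A(168,262),.006),F(A(290,230),.006)
print('fork pts',tl,tr,bl,br)
for a,b in((tr,tl),(br,bl)): d=b-a; print(np.hypot(*d),np.degrees(np.arctan2(-d[0],d[1])))
print('handle top',F(A(248,198),.068))
c=[F(B(*p),.042) for p in((494,95),(710,82),(500,455),(720,450))]; print('deck',c)
m1=(c[0]+c[1])/2;m0=(c[2]+c[3])/2;d=m1-m0;print('centre',(m0+m1)/2,np.hypot(*d),np.degrees(np.arctan2(d[1],d[0])))
w=[F(B(*p),.042) for p in((608,438),(604,280))];d=w[1]-w[0];print('line',w,np.degrees(np.arctan2(d[1],d[0])))
k=[F(B(*p),.012) for p in((472,508),(757,498))];d=k[0]-k[1];print('base rear',k,np.hypot(*d),np.degrees(np.arctan2(-d[0],d[1])))
print('spindle',F(B(598,156),.067))
e=[F(B(*p),.048) for p in((565,365),(645,365),(569,268),(650,272))];print('clip rear/tips',e)
E
```

```text
0.2 [(array([ 0.65, -0.04]), array([334., 132.])), (array([0.66, 0.35]), array([259.,  91.])), (array([ 0.84, -0.05]), array([403., 121.]))]
0.3 [(array([ 0.63, -0.04]), array([327.,  88.])), (array([0.64, 0.3 ]), array([258.,  59.])), (array([ 0.79, -0.06]), array([394.,  80.]))]
0.4 [(array([ 0.61, -0.04]), array([320.,  35.])), (array([0.61, 0.24]), array([257.,  20.])), (array([ 0.75, -0.06]), array([382.,  32.]))]
0.5 [(array([ 0.59, -0.05]), array([311., -27.])), (array([0.59, 0.19]), array([255., -28.])), (array([ 0.7 , -0.06]), array([368., -27.]))]
0.6 [(array([ 0.57, -0.05]), array([ 301., -103.])), (array([0.57, 0.13]), array([252., -90.])), (array([ 0.66, -0.06]), array([351., -98.]))]
0.7 [(array([ 0.55, -0.06]), array([ 288., -196.])), (array([0.55, 0.08]), array([ 249., -170.])), (array([ 0.61, -0.06]), array([ 330., -188.]))]
0.8 [(array([ 0.52, -0.06]), array([ 271., -314.])), (array([0.53, 0.02]), array([ 244., -282.])), (array([ 0.56, -0.07]), array([ 302., -305.]))]
fork pts [ 0.49239878 -0.20789074] [ 0.50283893 -0.24956709] [ 0.42580333 -0.22312137] [ 0.43840309 -0.26899486]
0.042964114974715306 14.063495139844346
0.04757237709288193 15.35831166327571
handle top [ 0.45261169 -0.2413521 ]
deck [array([0.67369159, 0.02952301]), array([ 0.67974579, -0.05115114]), array([0.53920937, 0.02379819]), array([ 0.54226098, -0.05706271])]
centre [ 0.60872693 -0.01372316] 0.13610792343996714 2.4499633364753106
line [array([ 0.54605646, -0.01579527]), array([ 0.60459677, -0.01308713])] 2.648682194544102
base rear [array([0.52059665, 0.03687949]), array([ 0.52601152, -0.07099577])] 0.10801107571232174 2.87358469737017
spindle [ 0.64675482 -0.01144583]
clip rear/tips [array([5.72234076e-01, 1.99778393e-04]), array([ 0.57266603, -0.0291455 ]), array([ 6.08117747e-01, -4.53363264e-04]), array([ 0.60706251, -0.03032588])]
```

```bash
python3 - <<'E'
from h import *
r.servo_line([.205,.42,.37],speed=.25)
r.reach([.42,-.02,.37],[180,0,14.5])
r.reach([.4526,-.2414,.33],[180,0,14.5])
s=snap('wrist','w1.png'); print(r.sense()['clock'],r.sense()['tcp_pos'],r.sense()['joints'].round(1),s['fx'],s['cx'],s['cy'],-s['R'].T@s['t'],s['R'][2])
E
```

```text
3.5417 [ 0.4529723  -0.24007068  0.33064185] [-31.7  -8.5  91.4   0.   97.   43.7] 309.70691628693146 316.8454947398294 202.8921305430935 [ 0.52046964 -0.2238907   0.30898967] [-0.24608082 -0.06324013 -0.96718401]
```

View pics/w1.png

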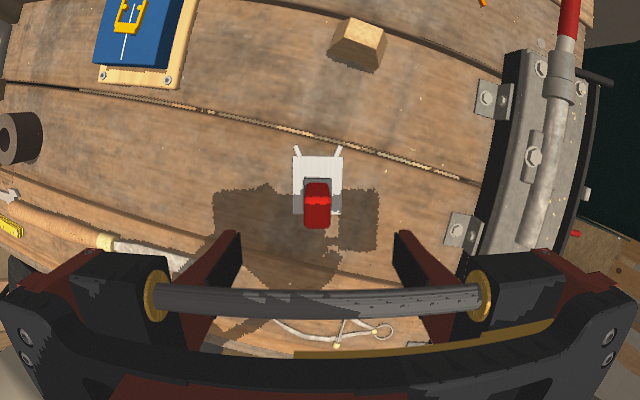

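Wrist view: fork squarely ahead, prong tips at about (295,146) and (342,146), handle's rear top edge at about row 228, columns 304–331. Compute, then grasp.

```bash
python3 - <<'E'
from h import *
s=dict(np.load('pics/w1.npz'))
f=s['frame'].astype(int); m=((f[...,0]>90)&(f[...,1]<50)&(f[...,2]<60)).astype(np.uint8); m[:,420:]=0;m[:100]=0;m[260:]=0;m[:,:280]=0
ys,xs=np.nonzero(m); print(xs.min(),xs.max(),ys.min(),ys.max())
for y in range(178,232,5): print(y,xs[ys==y].min() if (ys==y).any() else 0,xs[ys==y].max() if (ys==y).any() else 0, f[y,317])
P=lambda u,v,z:unproj_w(s,u,v,z)[:2]
a,b=P(295,145,.006),P(342,145,.006);print('tips',a,b,np.hypot(*(a-b)),np.degrees(np.arctan2(-(a-b)[0],(a-b)[1])))
a,b=P(294,157,.006),P(342,157,.006);print('roots',a,b,np.hypot(*(a-b)),np.degrees(np.arctan2(-(a-b)[0],(a-b)[1])))
a,b=P(304,226,.068),P(331,226,.068);print('rear top',a,b,np.hypot(*(a-b)),np.degrees(np.arctan2(-(a-b)[0],(a-b)[1])))
a,b=P(305,205,.068),P(330,205,.068);print('front top?',a,b,np.hypot(*(a-b)))
E
```

```text
304 330 183 228
178 0 0 [48 47 46]
183 309 325 [108  24  19]
188 307 328 [111  29  22]
193 305 329 [113  26  21]
198 304 330 [212  40  28]
203 304 330 [183  36  28]
208 304 329 [130  30  24]
213 304 329 [128  30  23]
218 304 329 [130  27  24]
223 304 329 [128  30  25]
228 308 324 [109  42  34]
tips [ 0.49458462 -0.20834587] [ 0.50616848 -0.25277224] 0.04591174583371445 14.61408500161962
roots [ 0.48283954 -0.2102561 ] [ 0.49472543 -0.25589096] 0.047157332364257204 14.598707108241712
rear top [ 0.4374708  -0.23436633] [ 0.44306285 -0.25586376] 0.02221284670337653 14.580981272156004
front top? [ 0.45504848 -0.23084584] [ 0.46012473 -0.2503567 ] 0.020160408208919612
```

```bash
python3 - <<'E'
from h import *
O=[180,0,14.6]
r.reach([.4538,-.242,.30],O)
r.servo_line([.4538,-.242,.2065],speed=.15)
s0=r.sense(); r.grab(60); r.wait(.2); s1=r.sense()
print(s0['contact_force'].round(2),s1['contact_force'].round(2),s1['opening'],s1['gripper_force'],s1['tcp_pos'])
r.servo_line([.4538,-.242,.30],speed=.15); r.wait(.2)
s1=r.sense();print(s1['contact_force'].round(2),s1['opening'],s1['tcp_pos'],s1['clock'])
# carry to behind the clip, fork height 95 mm, camera sees clip
h=np.radians(2.6); u=np.array([np.cos(h),np.sin(h)])
p=np.array([.5725,-.0145])-u*(.038+.035)
r.reach([.47,-.15,.31],[180,0,8]); r.reach([*p,.2065+.09],[180,0,2.6]); r.wait(.3)
s=snap('wrist','w2.png'); s1=r.sense();print(p,s1['tcp_pos'],s1['contact_force'].round(2),s1['clock'],-s['R'].T@s['t'])
E
```

```text
[0.04 0.58 0.62] [-0.6   1.06  0.78] 0.021562652646106885 59.99920606613159 [ 0.45375496 -0.24187873  0.20645118]
[ 0.24 -0.7  -1.92] 0.021664871290347807 [ 0.45361266 -0.24188313  0.29850287] 6.7667
[ 0.49957515 -0.0178115 ] [ 0.49954915 -0.01870177  0.29660448] [ 0.01  0.33 -2.28] 8.1833 [ 0.56929124 -0.01685342  0.27524266]
```

View pics/w2.png

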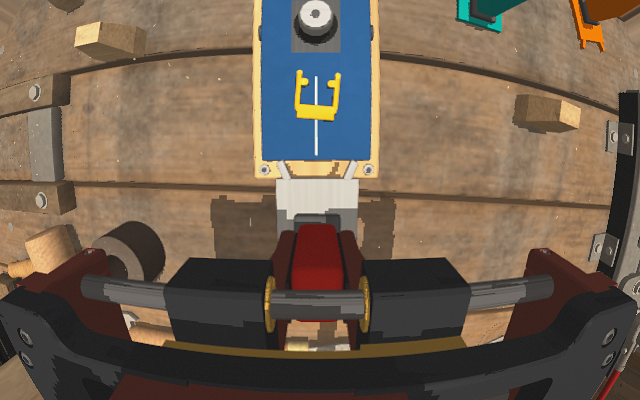

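Wrist view: fork held, prong tips at about (281,163) and (354,164). The clip's back is at about (297–334,117), turned a few degrees clockwise, on the white line; spindle head at (316,14). I'll measure clip, line and fork metrically.

```bash
python3 - <<'E'
from h import *
s=dict(np.load('pics/w2.npz')); P=lambda u,v,z:unproj_w(s,u,v,z)[:2]
f=s['frame'].astype(int)
m=((f[...,0]>150)&(f[...,1]>120)&(f[...,2]<60)).astype(np.uint8); m[140:]=0;m[:55]=0;m[:,:280]=0;m[:,350:]=0
c=max(cv2.findContours(m,0,cv2.CHAIN_APPROX_NONE)[0],key=cv2.contourArea)[:,0]
w=np.array([P(a,b,.048) for a,b in c]); 
b=cv2.boxPoints(cv2.minAreaRect((w*1e4).astype(np.float32)))/1e4; print('clip box',b.round(4), cv2.minAreaRect((w*1e4).astype(np.float32)))
for y in range(70,124,4): x=np.nonzero(m[y])[0]; print(y,x.min() if len(x) else 0,x.max() if len(x) else 0,end='; ')
wh=(f[...,:3].min(2)>150); 
L=[]
for y in list(range(122,154,3))+[80,85,90,95]:
    x=np.nonzero(wh[y,305:328])[0]
    if len(x): L.append(P(305+x.mean(),y,.042))
L=np.array(L);q=np.polyfit(L[:,0],L[:,1],1);print('\nline slope',np.degrees(np.arctan(q[0])),'y at .5725',np.polyval(q,.5725),'y at .645',np.polyval(q,.645),'x range',L[:,0].min(),L[:,0].max())
t=r.sense()['tcp_pos'];zf=t[2]-.2065+.006
a,d=P(281,163,zf),P(354,164,zf);print('tips',a,d,(a+d)/2,np.hypot(*(a-d)),np.degrees(np.arctan2(-(a-d)[0],(a-d)[1])))
print('spindle',P(316,14,.067),'deck rear',P(264,158,.042),P(377,160,.042))
E
```

```text
clip box [[ 5.720e-01 -3.040e-02]
 [ 6.064e-01 -3.170e-02]
 [ 6.076e-01 -5.000e-04]
 [ 5.731e-01  7.000e-04]] ((5897.73046875, -154.5753173828125), (311.57647705078125, 344.5458679199219), 87.90868377685547)
70 0 0; 74 297 338; 78 297 339; 82 296 339; 86 296 338; 90 296 338; 94 295 337; 98 295 337; 102 295 337; 106 295 336; 110 296 335; 114 297 333; 118 309 333; 122 0 0; 
line slope 2.6496429259630707 y at .5725 -0.015971754403931105 y at .645 -0.012616600289151254 x range 0.5475179182489255 0.6019493433706624
tips [0.54534036 0.00311427] [ 0.54662942 -0.03953294] [ 0.54598489 -0.01820933] 0.04266668155997271 1.731294412393917
spindle [ 0.64580585 -0.01285962] deck rear [0.54155018 0.02233825] [ 0.54389413 -0.06397739]
```

```bash
cat >> h.py <<'E'
H=np.radians(2.6); U=np.array([np.cos(H),np.sin(H)]); V=np.array([-U[1],U[0]])
G=np.array([.645,-.0124])          # nominal-ish groove point on the line
def tcp(s,l,z): # s: push face along the line rel. G, l: lateral
    p=G+U*(s-.038)+V*l; return [p[0],p[1],z]
def where():
    q=r.sense(); d=q['tcp_pos'][:2]-G; f=q['contact_force']
    return d@U+.038,d@V,q['tcp_pos'][2],f[:2]@U,f[:2]@V,f[2],q['clock']
E
python3 - <<'E'
from h import *
O=[180,0,2.6]
r.servo_line(tcp(-.092,0,.2065+.09),O,speed=.1)
r.servo_line(tcp(-.092,0,.2065+.047),speed=.1); r.wait(.2)
b=where(); print(np.round(b,4))
z=b[2]
z=.2065+.047
for i in range(14):
    z-=.0005; r.servo_line(tcp(-.092,0,z),speed=.02); r.wait(.05); w=where()
    if w[5]-b[5]>3: break
print(i,np.round(w,4))
r.servo_line(tcp(-.092,0,z+.001),speed=.02); r.wait(.15); print(z+.001,np.round(where(),4))
s=snap('wrist','w3.png')
cv2.imwrite('pics/w3c.png',cv2.resize(cv2.cvtColor(s['frame'][0:260,190:450],cv2.COLOR_RGB2BGR),None,fx=2.3,fy=2.3))
E
```

```text
[-0.0918 -0.      0.2545 -0.3121  0.6237 -2.2205  9.275 ]
10 [-0.092   0.      0.2484 -2.8229  0.4858  1.4549 12.575 ]
0.249 [-0.092   0.      0.2487  0.4136  0.4678 -2.2188 12.975 ]
```

View pics/w3c.png

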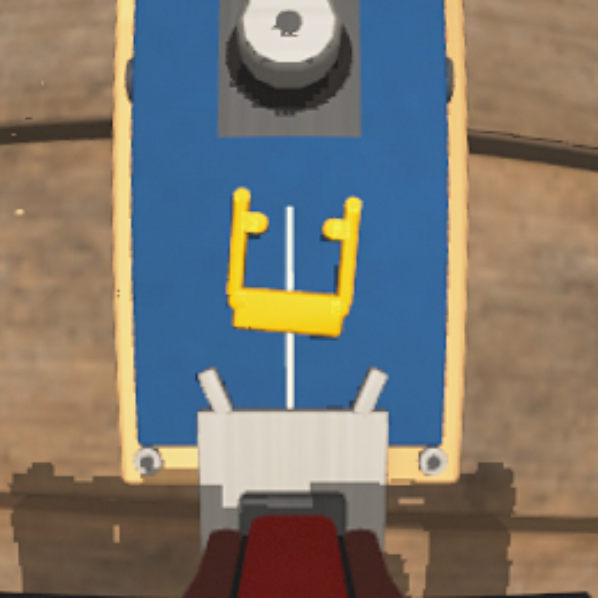

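Fork is about 0.5 mm right of the line (prong tips at crop (206,373) and (379,373); line at 290), and the clip lies ahead, within the prongs' reach. I'll correct by +0.5 mm and push.

```bash
python3 - <<'E'
from h import *
Z=.249;l=.0005
r.servo_line(tcp(-.090,l,Z),speed=.03); r.wait(.2); b=where(); print(np.round(b,4))
s=-.090; log=[]
while s<-.052:
    s+=.004; r.servo_line(tcp(s,l,Z),speed=.025); w=where(); log.append(w)
    if b[3]-w[3]>12: break
for w in log: print(round(w[0]*1e3,2),round(b[3]-w[3],1),round(w[4]-b[4],1),round(w[5]-b[5],1),round(w[6],2))
r.wait(.2); print(np.round(where(),4))
s=snap('wrist','w4.png')
cv2.imwrite('pics/w4c.png',cv2.resize(cv2.cvtColor(s['frame'][0:260,190:450],cv2.COLOR_RGB2BGR),None,fx=2.3,fy=2.3))
E
```

```text
[-9.0000e-02  5.0000e-04  2.4900e-01  1.1220e-01  2.1000e-02 -2.1193e+00
  1.3475e+01]
-85.85 0.5 -0.3 -0.8 13.78
-81.86 -0.1 0.1 0.5 14.09
-77.87 -0.7 -0.2 -0.9 14.4
-73.87 -0.5 0.6 0.0 14.71
-69.86 -0.3 -0.0 -0.9 15.02
-65.84 0.3 0.2 -0.8 15.32
-61.84 0.2 -0.1 -0.6 15.63
-57.86 -0.7 0.2 0.6 15.94
-53.85 -0.4 0.7 -0.9 16.25
-49.85 -0.4 0.5 0.3 16.56
[-5.00000e-02  5.00000e-04  2.49000e-01  6.94000e-01 -1.43400e-01
 -1.94800e+00  1.67583e+01]
```

View pics/w4c.png

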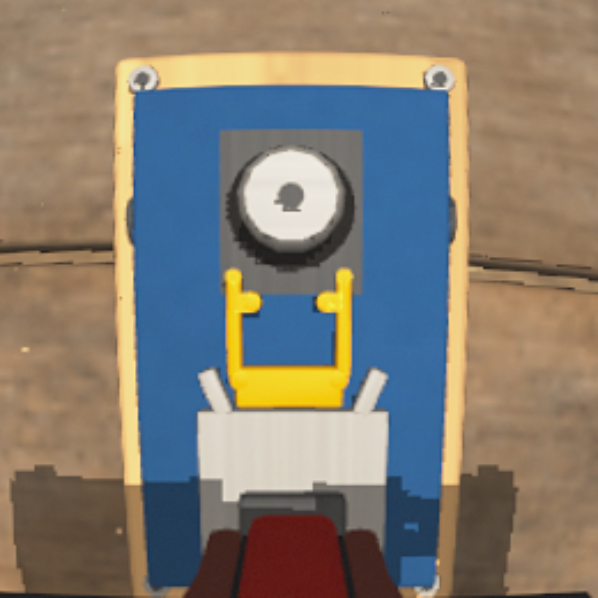

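The clip sits squarely on the fork face, centred (crop u≈290) on the spindle (291). Now push through the snap and press.

```bash
python3 - <<'E'
from h import *
Z=.249;l=.0005; base=0.3
s=-.050; log=[];peak=0;snapd=False;ssn=None;why='end'
def F(n=3):
    v=[]
    for _ in range(n): r.wait(.015); v.append(where())
    return np.mean(v,0)
while s<-.006:
    s+=.0003 if snapd else .0005
    r.servo_line(tcp(s,l,Z),speed=.02); w=F(2); f=base-w[3]; log.append((s*1e3,w[0]*1e3,f,w[4],w[5],w[6],snapd))
    if f>18: why='18N'; break
    peak=max(peak,f)
    if not snapd and peak>6 and f<3: snapd=True; ssn=s
    if snapd and f>11.5: why='seated'; break
print(why,ssn,peak)
if why=='seated':
    t0=where()[6]; n=0
    while where()[6]-t0<1.0:
        w=F(3); f=base-w[3]; log.append((s*1e3,w[0]*1e3,f,w[4],w[5],w[6],'hold'))
        if f<13: s+=.0001; r.servo_line(tcp(s,l,Z),speed=.02)
        elif f>16.5: s-=.0001; r.servo_line(tcp(s,l,Z),speed=.02)
for x in log[::2] if why=='seated' else log[-40:]: print(*[round(v,2) if not isinstance(v,(str,bool)) else v for v in x])
E
```

```text
seated -0.020999999999999977 12.277883186006786
-49.5 -49.5 0.09 -0.38 -2.45 17.08 False
-48.5 -48.47 0.56 -0.06 -1.62 17.65 False
-47.5 -47.47 0.32 0.35 -2.74 18.22 False
-46.5 -46.47 0.1 -0.31 -1.79 18.78 False
-45.5 -45.47 1.07 0.23 -2.22 19.35 False
-44.5 -44.47 0.82 -0.01 -2.23 19.92 False
-43.5 -43.48 0.34 -0.48 -2.29 20.48 False
-42.5 -42.47 -0.04 0.11 -2.82 21.05 False
-41.5 -41.47 0.56 -0.4 -2.26 21.62 False
-40.5 -40.46 0.64 0.52 -2.58 22.18 False
-39.5 -39.46 0.69 -0.02 -2.44 22.75 False
-38.5 -38.47 0.57 -0.2 -1.66 23.32 False
-37.5 -37.46 0.46 -0.28 -2.84 23.88 False
-36.5 -36.47 0.97 -0.17 -2.29 24.45 False
-35.5 -35.47 0.32 -0.16 -2.18 25.02 False
-34.5 -34.47 0.95 0.37 -2.49 25.58 False
-33.5 -33.47 0.84 -0.09 -2.6 26.15 False
-32.5 -32.48 0.55 0.38 -1.98 26.72 False
-31.5 -31.56 1.76 0.23 -1.1 27.28 False
-30.5 -30.55 2.96 -0.28 -0.71 27.85 False
-29.5 -29.66 5.18 -1.65 0.15 28.42 False
-28.5 -28.93 6.87 -0.74 0.8 28.98 False
-27.5 -28.16 8.95 -0.67 1.25 29.55 False
-26.5 -27.33 9.99 -1.42 3.18 30.12 False
-25.5 -26.45 11.69 -0.93 2.56 30.68 False
-24.5 -25.54 12.04 -0.79 3.61 31.25 False
-23.5 -24.45 10.75 -0.5 3.3 31.82 False
-22.5 -23.23 8.69 -1.17 2.11 32.38 False
-21.5 -21.64 5.27 -1.19 -1.29 32.95 False
-20.7 -20.48 0.73 0.18 -2.13 33.52 True
-20.1 -20.1 0.93 0.17 -2.44 34.08 True
-19.5 -19.46 0.9 -0.1 -2.06 34.65 True
-18.9 -18.86 1.0 -0.07 -2.14 35.22 True
-18.3 -18.27 0.14 -0.47 -2.95 35.78 True
-17.7 -17.69 0.39 -0.13 -2.23 36.35 True
-17.1 -17.09 0.49 0.45 -2.2 36.92 True
-16.5 -16.61 2.25 0.36 -1.68 37.48 True
-15.9 -16.13 4.86 0.09 0.29 38.05 True
-15.3 -15.78 7.11 0.79 1.71 38.62 True
-14.7 -15.41 9.42 -0.16 2.78 39.18 True
-14.1 -15.04 11.36 0.37 4.1 39.75 True
-13.8 -14.86 12.48 0.54 4.55 40.08 hold
-13.6 -14.76 12.58 0.5 5.16 40.67 hold
```

Snapped (12.3 N peak) and seated. Some of the measured 12.5 N may be deck friction, so I'll hold at about 15 N for margin, then back off.

```bash
python3 - <<'E'
from h import *
Z=.249;l=.0005;base=.3
s=-.0135
def F():
    v=[]
    for _ in range(4): r.wait(.02); v.append(where())
    return np.mean(v,0)
for i in range(25):
    w=F(); f=base-w[3]
    if f>=14.8: break
    s+=.0002; r.servo_line(tcp(s,l,Z),speed=.02)
a=[F() for _ in range(9)]
print(i,s,np.round([base-x[3] for x in a],1),np.round(a[-1],4))
r.servo_line(tcp(s-.012,l,Z),speed=.03); print(np.round(where(),4))
r.servo_line(tcp(-.058,l,Z+.0015),speed=.08); r.wait(.1)
q=snap('wrist','w5.png'); print(np.round(where(),4))
cv2.imwrite('pics/w5c.png',cv2.resize(cv2.cvtColor(q['frame'][0:260,190:450],cv2.COLOR_RGB2BGR),None,fx=2.3,fy=2.3))
E
```

```text
4 -0.012699999999999998 [15.  15.3 15.8 15.4 15.2 15.2 15.8 15.1 15.1] [-1.42000e-02  5.00000e-04  2.49200e-01 -1.47612e+01  8.72200e-01
  6.55050e+00  4.31500e+01]
[-2.4600e-02  5.0000e-04  2.4910e-01  5.0170e-01 -7.7190e-01 -2.7038e+00
  4.3725e+01]
[-5.77000e-02  5.00000e-04  2.50500e-01  3.36400e-01 -6.61800e-01
 -2.15690e+00  4.44417e+01]
```

View pics/w5c.png

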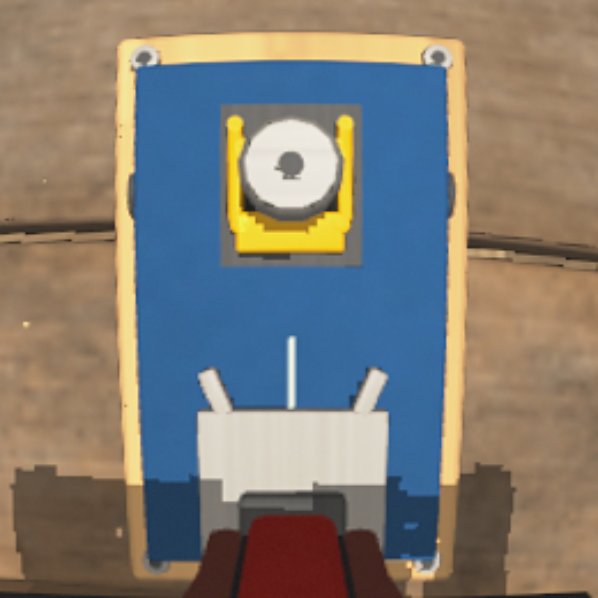

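The clip is seated, arms closed round the neck (crop (291,160)), and the fork is free. Put the fork back where it stood on the bench.

```bash
python3 - <<'E'
from h import *
r.servo_line(tcp(-.07,.0005,.31),speed=.2)
r.reach([.45,-.15,.31],[180,0,8]); r.reach([.4538,-.242,.28],[180,0,14.6])
r.servo_line([.4538,-.242,.2105],speed=.12); r.wait(.2)
b=r.sense()['contact_force'][2]; z=.2105
while z>.2045:
    z-=.0005; r.servo_line([.4538,-.242,z],speed=.03); r.wait(.03)
    if r.sense()['contact_force'][2]-b>2.5: break
print(z,r.sense()['contact_force'].round(2))
r.let_go(); r.wait(.3); r.servo_line([.4538,-.242,.32],speed=.15); r.wait(.3)
q=snap('wrist','w6.png'); print(r.sense()['clock'],r.sense()['opening'])
E
```

```text
0.206 [-1.81  2.16  2.04]
52.1917 0.08772178263514231
```

View pics/w6.png

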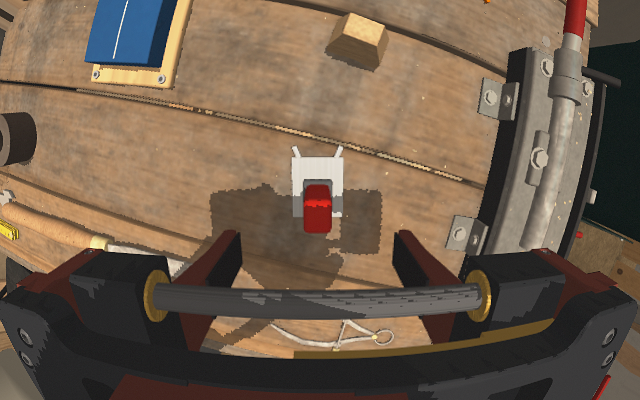

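The fork stands upright on the bench at (317,190), clear of the fixture, and the gripper is empty.

```bash
python3 -c "
from h import *
print(r.hand_in())"
```

```text
the job is handed in; nothing more can be done
None
```

The clip is snapped onto the spindle and was pressed home at about 15 N (wrist reading). The fork stands upright on the bench clear of the fixture, and the job is handed in at about 52 s on the clock; no verdict came back.

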